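# File the sold-out tea's name plate under the weighted arm

## Robot

A 6-joint arm with a two-finger parallel gripper is mounted at the origin on the work surface. World frame = base frame: x ahead of the robot, y to its left, z up, the work surface at z = 0. Lengths are in m, angles in degrees, forces in N, time in s.
With the tool pointing down it reaches from about 0.275 to 0.75 m from the base axis. Payload 10.2 kg.
Tool frame: the origin (TCP) lies between the finger pads; the fingertips stand 8 mm ahead of it and the grasp point (between the pads) lies 11 mm behind it; z points along the fingers, y is the line along which they close (so a half turn about z gives the same grasp; the last joint's range is limited). The gripper opens to 85 mm and grips with 20 to 120 N. Pads are 22 mm wide; open, the fingers measure 114 mm over their backs; the gripper's body (76 mm by 85 mm) begins 54 mm behind the grasp point. The pads swing forward as they close: fully open they stand 13 mm farther back than shut.
Start: joints at [58.361, 17.928, 85.812, -0, 76.261, -12.8], TCP at [0.17, 0.497, 0.239] pointing down, gripper open.
Joint ranges: [-168.41, 168.41], [-55.51, 124.54], [10.69, 146.95], [-70.63, 250.63], [1, 178], [-165.06, 165.06]. Speed limits (degrees/s): [136.94, 136.94, 172.46, 180, 180, 180].

## Interface

Orientations are given as a 3x3 rotation matrix whose columns are the frame's x, y, z axes.
In Python, from cell import get_obs, cams, ticket gives the robot as it stands.
- The arm moves only by the tool play_rows, never from a script. Its argument "deltas" is a list of rows, each a list of 7 numbers: the closure, from 0 (fully open) to 1 (shut), then the shift along the tool's x, y, z normalised to -1 to 1, where 1 is 150 mm, then the turn, a rotation vector about the tool's x, y, z normalised to -1 to 1, where 1 is 30 degrees. A call has 1 to 12 rows; each row is the pose to reach, as a shift and turn from the pose commanded when the call began, along the tool's axes at that moment; what a row does not reach only later rows make up. A row lasts 1/10 s, in which the tool goes at most 50 mm and 8.59 degrees, less where a joint would pass 70% of its speed; a pose out of reach is approached as far as the arm can. A call with a number of a shift or a turn outside -1 to 1 is refused whole. A call with a gripper value outside its range is refused whole. The fingers move at their own pace and stop on an object; the grip force is fixed at half the most. Time passes only in rows, so rows that repeat a pose let the fingers close. It gives the time, the measured TCP pose, the force, the opening and the grip force at its end, in the units of the state.
- get_obs(): the state, without advancing time (a new reading comes with each control period).
- cams.camera(name): name is "side" or "top"; returns the picture (480x640x3 uint8, red, green, blue); there is no depth.
- cams.camera_model(name): a dict with "K" (3x3 intrinsics, pixels), "k1" (the pictures are not rectified: a ray, as slopes to the right and down, at radius r is drawn at 1 + k1 r^2 times it, then the intrinsics apply), "pose" (4x4, takes a point from camera to world coordinates). Camera axes: x right, y up, looking along -z (the intrinsics and any distortion apply to the point x, -y, -z); pixel columns grow to the right and rows downward; lengths in m; the calibration is good to about 2 mm. A picture is of the moment at which its call begins. camera_model takes no time and is no camera call.
- ticket.finish_job(): hands the job in; it is judged then, once.
The state is a dict: "t": time; "joint_positions": joint angles; "dq": joint speeds; "joint_efforts": joint torques, N m; "ee_pos": TCP position; "orientation": TCP orientation; "ft_force": force on the tool from outside, world axes, zero at the start; "ft_torque": the same for the moment, N m; "finger_gap": opening from 0.0 (shut) to 1.0 (fully open); "grasp_force": force on a finger pad.
Only numpy, scipy, OpenCV 4.12 (cv2) and the standard library are available. Lean on these libraries where they do the work, as an engineer would, in place of code of your own. Each camera call takes 0.05 s, during which the arm holds its last target. There are 200 camera calls.

## Task

The green tea is sold out: take its name plate (the one with the green band) out of its counter stand and lay it down on the counter, face up. Then slide it into the plate file (the small bronze tray), end first, between the pile and the weighted arm, so that it ends on top of the pile, face up, fully home against the back stop, with the green end sticking out towards the open front and the arm resting on it; leave the filed plates in place and everything else on the counter undisturbed.

Things in the scene. Friction and masses are not known exactly. Their poses are not given: they have to be found in the camera images.
- green_centre (a point): Centre of the green-banded name plate, rigid laminate 130 x 60 x 6 mm, about 60 g, loose. Axes: x out of its white face (the back is black; x points up when it lies face up, centre then 3 mm above the counter), y along the 130 mm length, z along the 60 mm side (up while standing). Starts standing on a long edge in its stand, facing away from the robot, edges 16 and 76 mm above the counter.
- green_band (a point): Middle of the 34 mm wide green band across the plate's face (it also shows on the long edges) at its -y end, 48 mm from the plate's centre. Same axes.
- green_stand_top (a point): Middle of the top of the green plate's stand: a fixed light-wood block 46 mm deep, 136 mm long (its y axis), 30 mm high. A slot 8 mm wide along its full length holds the lowest 14 mm of the plate. x is the way the plate faces, z up. Two like stands hold a red- and a yellow-banded plate.
- file: Plate file, a fixed light-bronze sheet-metal tray, nowhere higher than 65 mm. Origin on the counter below the middle of the back stop's inner face (stop 38 mm high). x is the direction of insertion; the open front faces -x, towards the robot. A fourth plate fully home has its centre at x -65, y 0, 25 mm above the counter. The 4 mm floor ends at x -86 mm.
- file_mouth (a point): Middle of the file's mouth, 78 mm in front of the back stop, level with the top of the pile (22 mm up). The two 34 mm high side cheeks stand 64 mm apart from the stop to 60 mm in front of it, then flare 22 degrees outwards to about 80 mm here. A plate that is home sticks out 52 mm in front of this point. Axes as file.
- file_pile_top (a point): Top of the pile, 65 mm in front of the back stop, mid-width, 22 mm above the counter: three loose plates of the same size in other colours, lying face up against the back stop, their banded ends sticking out of the front. Axes as file.
- holddown (a joint): Angle of the weighted steel arm (rad): about 0 with its foot on three plates, positive as it lifts, about 0.14 on four. It hinges freely on a pin over the back stop, 46 mm up, and runs along the middle of the tray; only its weight presses, 1 to 2 N at the foot. The foot, 46 mm wide, lies on the pile from 32 to 62 mm in front of the back stop; a lip rises from its front.
- lip_edge (a point): Middle of the front edge of the arm's upturned lip (38 mm long, 20 degrees, 3 mm sheet), about 98 mm in front of the back stop, its underside about 13 mm above the pile. A plate pushed along the top of the pile under the lip lifts the arm by itself.
Things that resemble listed ones, but are neither listed nor needed, are in the scene too. Leave any turquoise look-alike of the part that bears green_centre alone. Leave any blue look-alike of the file alone.

How it is judged:
By the outcome, as a careful person would: the job done as asked, in the order asked, and still so for the second after the job is handed in, with the robot touching nothing.
It also fails if it takes over 61 s, if anything falls off the work surface, if the arm or the gripper's body presses on something with over 40 N, if the wrist force passes 120 N, or if a joint passes its speed limit or range.

## Working session

There is one attempt and no reset: what is moved stays moved. The work goes in short steps, Python scripts to look and compute and a tool call to move; the robot and the scene stay as the last step left them, time stands still between calls to the robot, and variables do not carry over. Pictures are saved under pics/ and viewed, at most 11 in all, crops included, and the job is handed in when it is done.

Besides the shell and the picture viewer there is one more tool, called after ">>>" in YAML: its name, and indented under it one key for each argument. play_rows: Moves the arm, as the interface text tells. Scaled input: -1 to 1 covers 150 mm each way for a shift and 30 degrees each way for a turn. Its arguments: {"type":"object","properties":{"deltas":{"type":"array"}},"required":["deltas"]}

```bash
mkdir -p pics
cat > h.py <<'E'
import numpy as np, cv2
from cell import get_obs, cams, ticket
def snap(n,f):
    im=cams.camera(n); cv2.imwrite('pics/'+f,im[:,:,::-1]); return im
def ray(n,u,v):
    m=cams.camera_model(n);K=np.array(m['K']);P=np.array(m['pose']);k=m['k1']
    d=np.array([(u-K[0,2])/K[0,0],(v-K[1,2])/K[1,1]]);s=d.copy()
    for _ in range(50): s=d/(1+k*(s@s))
    return P[:3,3],P[:3,:3]@np.array([s[0],-s[1],-1])
def onz(n,u,v,z):
    o,d=ray(n,u,v);return o+d*(z-o[2])/d[2]
def proj(n,p):
    m=cams.camera_model(n);K=np.array(m['K']);P=np.array(m['pose'])
    c=P[:3,:3].T@(np.array(p)-P[:3,3]);s=np.array([c[0],-c[1]])/-c[2];s=s*(1+m['k1']*(s@s))
    return s*[K[0,0],K[1,1]]+[K[0,2],K[1,2]]
def tri(*a):
    A=np.zeros((3,3));b=np.zeros(3)
    for n,u,v in a:
        o,d=ray(n,u,v);d=d/np.linalg.norm(d);M=np.eye(3)-np.outer(d,d);A+=M;b+=M@o
    return np.linalg.solve(A,b)
E
python3 - <<'E'
from h import *
np.set_printoptions(precision=3,suppress=True)
for n in('top','side'): snap(n,n+'0.png');print(np.array(cams.camera_model(n)['pose']),cams.camera_model(n)['k1'])
o=get_obs();print(o['t'],o['ee_pos'],o['orientation'],o['finger_gap'])
E
```

```text
[[-0.001  0.984 -0.176  0.26 ]
 [-1.     0.001  0.009 -0.004]
 [ 0.009  0.176  0.984  1.161]
 [ 0.     0.     0.     1.   ]] 0.005998261551104301
[[ 0.704  0.479 -0.525 -0.232]
 [-0.711  0.464 -0.529 -0.678]
 [-0.01   0.745  0.667  0.915]
 [ 0.     0.     0.     1.   ]] 0.014883813099831547
0.1 [0.169 0.497 0.239] [[-0.946  0.323 -0.001]
 [ 0.323  0.946 -0.001]
 [ 0.    -0.001 -1.   ]] 1.0013661652984684
```

View pics/top0.png

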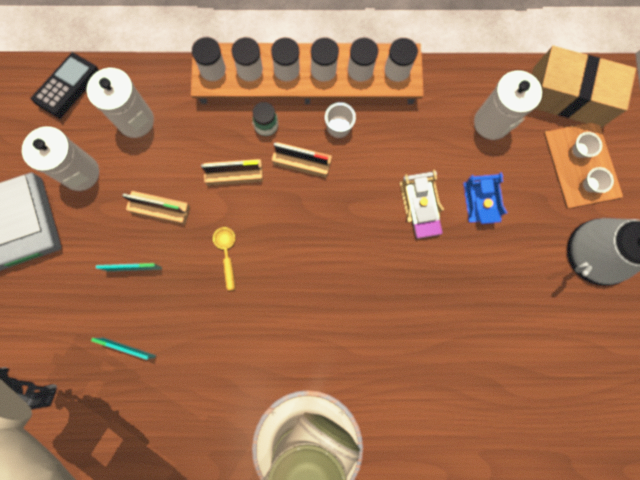

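View pics/side0.png

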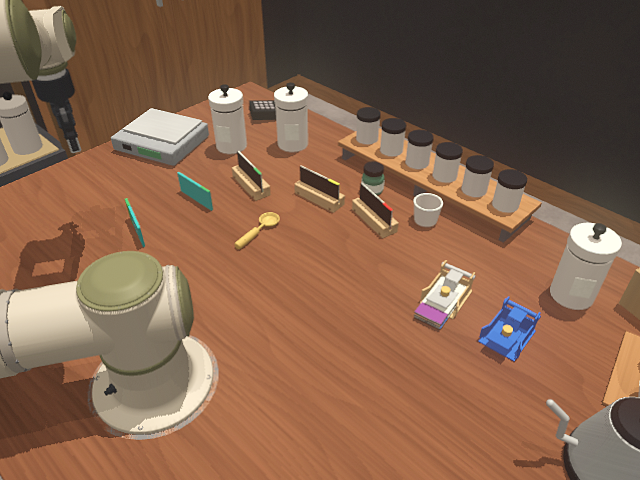

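Top view: the candidates for the plate are the green-banded one in the wooden stand (157,205), turquoise plates at (127,267) and (122,349), and yellow and red plates at (232,168) and (301,157). I choose (157,205). For the file, the bronze tray is at (424,203) and the blue look-alike at (486,200); I choose the bronze one. Now a close crop.

Run:
```python
import cv2,numpy as np
t=cv2.imread('pics/top0.png');s=cv2.imread('pics/side0.png')
def c(im,u,v,w,h,W,H): return cv2.resize(im[v:v+h,u:u+w],(W,H),interpolation=cv2.INTER_CUBIC)
a=np.vstack([np.hstack([c(t,115,175,80,60,400,300),c(t,390,160,80,60,400,300)])if 0 else np.hstack([c(t,115,180,80,60,400,300),c(t,385,165,80,60,400,300)][:1]+[cv2.resize(t[165:245,385:465],(300,300),interpolation=cv2.INTER_CUBIC)]),
 np.hstack([c(s,220,145,60,60,300,300),c(s,405,255,80,60,400,300)])])
cv2.imwrite('pics/crop.png',a);print(a.shape)
```

```text
(600, 700, 3)
```

View pics/crop.png

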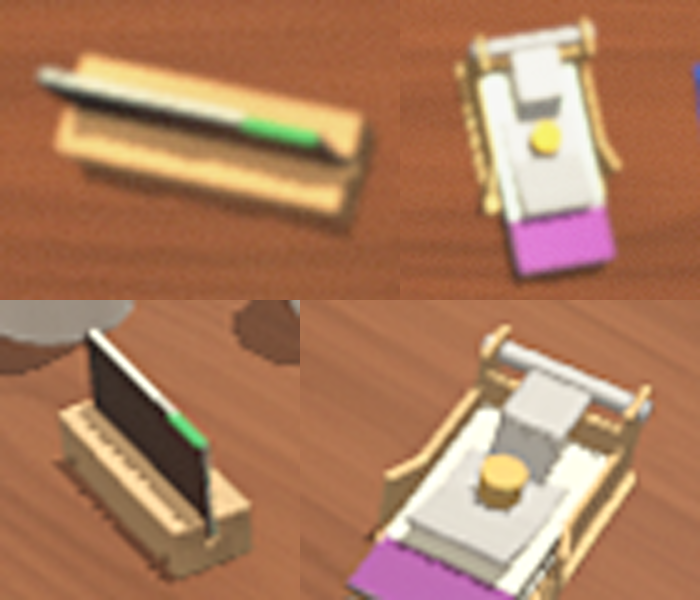

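Crop: in the chosen stand the plate's top edge runs from top-view (122.6,195) to (179.4,208), with the green band at the right end (-y). The back is black on the robot side, as described. The bronze file shows white plates, the arm with its yellow knob, and a purple banded end. Next I fit the poses.

Run:
```python
from h import *
np.set_printoptions(precision=4,suppress=True)
T=lambda x,y:(115+x/5-.4,180+y/5-.4)
F=lambda x,y:(385+(x-400)/3.75-.4,165+y/3.75-.4)
S=lambda x,y:(220+x/5-.4,145+(y-300)/5-.4)
SF=lambda x,y:(405+(x-300)/5-.4,255+(y-300)/5-.4)
a=onz('top',*T(40,74),.076);b=onz('top',*T(320,140),.076);print('plate top',a,b,np.linalg.norm(a-b),(a+b)/2,np.degrees(np.arctan2(*(a-b)[:2])))
a=onz('side',*S(91,333),.076);b=onz('side',*S(207,443),.076);print('side',a,b,np.linalg.norm(a-b),(a+b)/2,np.degrees(np.arctan2(*(a-b)[:2])))
print('stand',[onz('top',*T(*p),.03) for p in((82,55),(365,112),(342,193+5),(58,143))])
for p in ((508,218),(605,206),(614,258),(520,277)): print('purple',onz('top',*F(*p),.022))
print('purple side',onz('side',*SF(380,541),.022),onz('side',*SF(348,582),.022))
# pin ends: tops of posts
print('pin',onz('top',*F(478,47),.046),onz('top',*F(590,32),.046))
print('pin side',onz('side',*SF(490,345),.046),onz('side',*SF(645,408),.046))
```

```text
plate top [0.561  0.4187 0.076 ] [0.5303 0.2904 0.076 ] 0.13186692000932937 [0.5456 0.3545 0.076 ] 13.442833202869451
side [0.5621 0.4179 0.076 ] [0.5362 0.2922 0.076 ] 0.12838360238646696 [0.5491 0.3551 0.076 ] 11.614702986905504
stand [array([0.5831, 0.4174, 0.03  ]), array([0.5554, 0.2823, 0.03  ]), array([0.5137, 0.2913, 0.03  ]), array([0.5401, 0.4259, 0.03  ])]
purple [ 0.5075 -0.2531  0.022 ]
purple [ 0.5153 -0.315   0.022 ]
purple [ 0.4817 -0.3191  0.022 ]
purple [ 0.4695 -0.2592  0.022 ]
purple side [ 0.5014 -0.2546  0.022 ] [ 0.4734 -0.2591  0.022 ]
pin [ 0.6125 -0.2329  0.046 ] [ 0.6225 -0.3041  0.046 ]
pin side [ 0.6105 -0.2298  0.046 ] [ 0.6242 -0.3008  0.046 ]
```

Run:
```python
from h import *
np.set_printoptions(precision=4,suppress=True)
for n in('top','side'):
    im=cv2.imread(f'pics/{n}0.png')
    g=np.arange(0,200)*.001
    px=np.array([[proj(n,(.45+x,-.36+y,.022)) for y in g] for x in g],np.float32)
    w=cv2.remap(im,px[...,0],px[...,1],cv2.INTER_CUBIC)
    h=cv2.cvtColor(w,cv2.COLOR_BGR2HSV)
    m=((h[...,0]>135)&(h[...,0]<165)&(h[...,1]>90)&(h[...,2]>120)).astype(np.uint8)
    c=max(cv2.findContours(m,0,1)[0],key=cv2.contourArea);r=cv2.minAreaRect(c);b=cv2.boxPoints(r)
    print(n,r,[(.45+q[1]/1e3,-.36+q[0]/1e3) for q in b])
    cv2.imwrite(f'pics/w{n}.png',cv2.resize(w[::-1,::-1],(400,400),interpolation=cv2.INTER_CUBIC))
cv2.imwrite('pics/w.png',np.hstack([cv2.imread('pics/wtop.png'),cv2.imread('pics/wside.png')]))
```

```text
Traceback (most recent call last):
  File "h.py", line 13, in proj
    m=cams.camera_model(n);K=np.array(m['K']);P=np.array(m['pose'])
ValueError: time passes only in moves, steps and waits
```

```bash
sed -i 's/cams.camera_model(n)/cm(n)/; 2a import functools\n@functools.lru_cache(None)\ndef cm(n): return cams.camera_model(n)' h.py
python3 - <<'E'
from h import *
np.set_printoptions(precision=4,suppress=True)
for n in('top','side'):
    im=cv2.imread(f'pics/{n}0.png')
    g=np.arange(0,200)*.001
    px=np.array([[proj(n,(.45+x,-.36+y,.022)) for y in g] for x in g],np.float32)
    w=cv2.remap(im,px[...,0],px[...,1],cv2.INTER_CUBIC)
    h=cv2.cvtColor(w,cv2.COLOR_BGR2HSV)
    m=((h[...,0]>135)&(h[...,0]<165)&(h[...,1]>90)&(h[...,2]>120)).astype(np.uint8)
    c=max(cv2.findContours(m,0,1)[0],key=cv2.contourArea);r=cv2.minAreaRect(c);b=cv2.boxPoints(r)
    print(n,r,[(.45+q[1]/1e3,-.36+q[0]/1e3) for q in b])
    cv2.imwrite(f'pics/w{n}.png',cv2.resize(w[::-1,::-1],(400,400),interpolation=cv2.INTER_CUBIC))
cv2.imwrite('pics/w.png',np.hstack([cv2.imread('pics/wtop.png'),cv2.imread('pics/wside.png')]))
E
```

```text
top ((73.37837219238281, 42.270267486572266), (34.19498825073242, 62.47161865234375), 80.53767395019531) [(np.float32(0.4805405), np.float32(-0.32024327)), (np.float32(0.47027025), np.float32(-0.25862163)), (np.float32(0.504), np.float32(-0.25300002)), (np.float32(0.51427025), np.float32(-0.31462163))]
side ((73.53108215332031, 44.363521575927734), (31.55643081665039, 61.03335952758789), 81.02737426757812) [(np.float32(0.48353782), np.float32(-0.319073)), (np.float32(0.4740189), np.float32(-0.2587865)), (np.float32(0.5051892), np.float32(-0.25386488)), (np.float32(0.5147081), np.float32(-0.31415138))]
```

View pics/w.png

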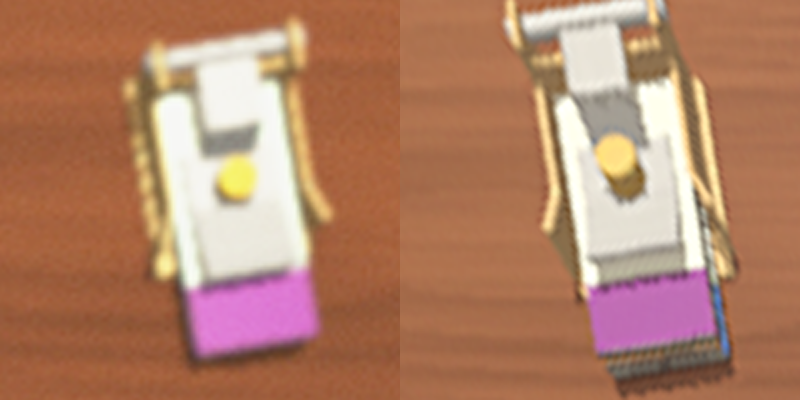

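The rectified crops show the purple band centred at (0.493, -0.287) with file yaw 9.3°. The band measures about 33 x 61 mm, as expected, and the lip is in front of the knob. Now I plan the approach to the plate at (0.547, 0.3545), yaw -11.5°.

```bash
cat >> h.py <<'E'
from scipy.spatial.transform import Rotation as Ro
def pose(yaw,pitch=0):
    # tool y at given yaw, tool down; pitch: tip swings up along tool y heading
    r=np.radians(yaw);y=np.array([np.cos(r),np.sin(r),0]);z=np.array([0,0,-1.]);x=np.cross(y,z)
    return Ro.from_matrix(np.c_[x,y,z])*Ro.from_rotvec([-pitch,0,0],degrees=True)
def plan(wps,start=None):
    if start is None:
        o=get_obs();p,R=np.array(o['ee_pos']),Ro.from_matrix(o['orientation'])
    else: p,R=start
    for q,S in wps:
        q=np.array(q);print(np.round(R.inv().apply(q-p)/.15,3).tolist(),np.round((R.inv()*S).as_rotvec(degrees=True)/30,3).tolist());p,R=q,S
E
python3 - <<'E'
from h import *
T=np.array([.547,.3545,.2]);s=np.array(get_obs()['ee_pos']);
plan([(s+(T-s)*f,pose(71.2-82.7*f)) for f in(1/3,2/3,1)]+[((.547,.3545,.058),pose(-11.5))])
E
```

```text
[-0.896, -0.028, 0.086] [-0.002, -0.0, 0.918]
[-0.808, 0.389, 0.086] [0.0, 0.0, 0.919]
[-0.536, 0.719, 0.086] [0.0, 0.0, 0.919]
[0.0, 0.0, 0.947] [0.0, 0.0, 0.0]
```

>>> play_rows:
  deltas:
    - [0.5,-0.896,-0.028,0.086,0,0,0.918]
    - [0.5,-0.896,-0.028,0.086,0,0,0.918]
    - [0.5,-0.896,-0.028,0.086,0,0,0.918]
    - [0.5,-0.896,-0.028,0.086,0,0,0.918]

```text
t: 0.5
ee_pos: [0.2986, 0.4477, 0.2253]
orientation: [[-0.683, 0.73, -0.001], [0.73, 0.683, -0.002], [-0.001, -0.002, -1.0]]
ft_force: [0.3, 0.6, 0.5]
finger_gap: 0.502
grasp_force: 0.0
```

>>> play_rows:
  deltas:
    - [0.5,-0.808,0.389,0.086,0,0,0.919]
    - [0.5,-0.808,0.389,0.086,0,0,0.919]
    - [0.5,-0.808,0.389,0.086,0,0,0.919]
    - [0.5,-0.808,0.389,0.086,0,0,0.919]

```text
t: 0.9
ee_pos: [0.4245, 0.3998, 0.212]
orientation: [[-0.268, 0.963, -0.001], [0.963, 0.268, -0.001], [-0.001, -0.001, -1.0]]
ft_force: [-1.1, -0.2, -0.6]
finger_gap: 0.502
grasp_force: 0.0
```

>>> play_rows:
  deltas:
    - [0.5,-0.536,0.719,0.086,0,0,0.919]
    - [0.5,-0.536,0.719,0.086,0,0,0.919]
    - [0.5,-0.536,0.719,0.086,0,0,0.919]
    - [0.5,-0.536,0.719,0.086,0,0,0.919]
    - [0.5,-0.536,0.719,0.086,0,0,0.919]
    - [0.5,-0.536,0.719,0.086,0,0,0.919]

```text
t: 1.5
ee_pos: [0.5466, 0.3548, 0.2004]
orientation: [[0.198, 0.98, -0.001], [0.98, -0.198, -0.0], [-0.0, -0.001, -1.0]]
ft_force: [-0.6, 0.2, 0.2]
finger_gap: 0.504
grasp_force: 0.0
```

Run:
```python
from h import *
s=snap('side','side1.png');t=snap('top','top1.png')
o=get_obs();print(o['t'],o['ee_pos'],o['finger_gap'],o['joint_positions'],o['ft_force'])
plan([((.547,.3545,.058),pose(-11.5))])
cv2.imwrite('pics/c1.png',np.hstack([cv2.resize(s[80:230,170:320,::-1],(400,400)),cv2.resize(t[130:250,100:220,::-1],(400,400))]))
```

```text
1.6 [0.54648858 0.35507247 0.2008129 ] 0.5035499615559761 [2.27319048e+01 3.58392157e+01 6.43924523e+01 4.13754963e-03
 7.97652651e+01 3.41461672e+01] [-0.49828651  0.31734807  0.44584274]
[-0.003, 0.004, 0.952] [0.0, -0.0, 0.003]
```

View pics/c1.png

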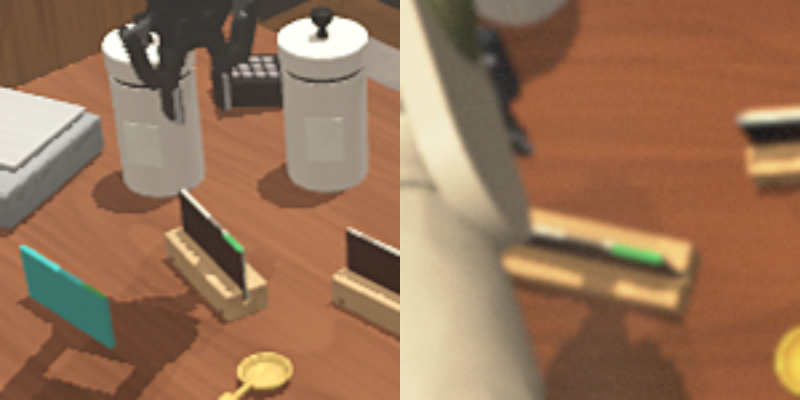

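The side crop shows the gripper directly above the plate, with the fingers straddling its plane. I descend and close.

>>> play_rows:
  deltas:
    - [0.5,-0.003,0.004,0.3,0,0,0]
    - [0.5,-0.003,0.004,0.55,0,0,0]
    - [0.5,-0.003,0.004,0.75,0,0,0]
    - [0.5,-0.003,0.004,0.9,0,0,0]
    - [0.5,-0.003,0.004,0.952,0,0,0]
    - [0.5,-0.003,0.004,0.952,0,0,0]

```text
t: 2.2
ee_pos: [0.5471, 0.3542, 0.0575]
orientation: [[0.199, 0.98, -0.001], [0.98, -0.199, -0.0], [-0.001, -0.001, -1.0]]
ft_force: [0.3, -0.2, -0.0]
finger_gap: 0.504
grasp_force: 0.0
```

>>> play_rows:
  deltas:
    - [0.75,0,0,0,0,0,0]
    - [0.85,0,0,0,0,0,0]
    - [1,0,0,0,0,0,0]
    - [1,0,0,0,0,0,0]
    - [1,0,0,0,0,0,0]
    - [1,0,0,0,0,0,0]
    - [1,0,0,0,0,0,0]

```text
t: 2.9
ee_pos: [0.5478, 0.3544, 0.0593]
orientation: [[0.2, 0.98, 0.001], [0.98, -0.2, 0.001], [0.001, 0.001, -1.0]]
ft_force: [-2.9, 0.4, 6.1]
finger_gap: 0.061
grasp_force: 59.3
```

Grasped: the gap is about 5 mm and the grip 59 N. Lift and carry.

>>> play_rows:
  deltas:
    - [1,0,0,-0.1,0,0,0]
    - [1,0,0,-0.25,0,0,0]
    - [1,0,0,-0.5,0,0,0]
    - [1,0,0,-0.8,0,0,0]
    - [1,0,0,-1,0,0,0]
    - [1,0,0,-1,0,0,0]

```text
t: 3.5
ee_pos: [0.5491, 0.3546, 0.2143]
orientation: [[0.199, 0.98, 0.009], [0.98, -0.199, 0.004], [0.006, 0.009, -1.0]]
ft_force: [-0.2, -0.0, -0.6]
finger_gap: 0.055
grasp_force: 58.8
```

Run:
```python
from h import *
o=get_obs();print(o['t'],o['ee_pos'],o['finger_gap'],o['grasp_force'],o['ft_force'])
w=[((.542,.21,.2),pose(-11.5,8)),((.537,.065,.195),pose(-11,20)),((.53,-.08,.19),pose(-11,35)),((.53,-.08,.09),pose(-11,50)),((.53,-.08,.036),pose(-11,50))]
plan(w)
print(onz('top',325,176,0),onz('top',278,165,0))
```

```text
3.5 [0.54908062 0.35461199 0.2143379 ] 0.05523188446799727 58.77751886844635 [-0.16558169 -0.03658311 -0.61409357]
[-0.955, 0.145, 0.092] [-0.25, -0.011, -0.001]
[-0.954, 0.154, 0.055] [-0.4, 0.004, -0.016]
[-0.958, 0.119, 0.079] [-0.5, -0.0, 0.0]
[0.0, -0.382, 0.546] [-0.5, 0.0, -0.0]
[0.0, -0.276, 0.231] [0.0, 0.0, 0.0]
[ 0.62965647 -0.04436289  0.        ] [0.65767473 0.0715062  0.        ]
```

>>> play_rows:
  deltas:
    - [1,-0.2,0.03,0.02,-0.06,0,0]
    - [1,-0.5,0.075,0.05,-0.13,0,0]
    - [1,-0.8,0.12,0.08,-0.2,0,0]
    - [1,-0.955,0.145,0.092,-0.25,-0.011,0]
    - [1,-0.955,0.145,0.092,-0.25,-0.011,0]

```text
t: 4.0
ee_pos: [0.5397, 0.2068, 0.194]
orientation: [[0.203, 0.971, 0.126], [0.979, -0.2, -0.033], [-0.007, 0.13, -0.991]]
ft_force: [-0.4, 0.2, -0.5]
finger_gap: 0.055
grasp_force: 58.8
```

>>> play_rows:
  deltas:
    - [1,-0.24,0.04,0.014,-0.1,0,0]
    - [1,-0.5,0.08,0.03,-0.2,0,0]
    - [1,-0.8,0.125,0.045,-0.32,0,-0.01]
    - [1,-0.954,0.154,0.055,-0.4,0.004,-0.016]
    - [1,-0.954,0.154,0.055,-0.4,0.004,-0.016]

```text
t: 4.5
ee_pos: [0.5346, 0.0625, 0.1896]
orientation: [[0.194, 0.925, 0.326], [0.981, -0.181, -0.07], [-0.006, 0.334, -0.943]]
ft_force: [1.2, -0.6, -0.5]
finger_gap: 0.056
grasp_force: 58.8
```

>>> play_rows:
  deltas:
    - [1,-0.24,0.03,0.02,-0.12,0,0]
    - [1,-0.5,0.06,0.04,-0.25,0,0]
    - [1,-0.8,0.1,0.065,-0.4,0,0]
    - [1,-0.958,0.119,0.079,-0.5,0,0]
    - [1,-0.958,0.119,0.079,-0.5,0,0]

```text
t: 5.0
ee_pos: [0.5277, -0.0822, 0.1848]
orientation: [[0.194, 0.809, 0.555], [0.981, -0.157, -0.114], [-0.005, 0.566, -0.824]]
ft_force: [-0.3, -0.1, -0.8]
finger_gap: 0.057
grasp_force: 58.8
```

>>> play_rows:
  deltas:
    - [1,0,-0.1,0.15,-0.12,0,0]
    - [1,0,-0.2,0.3,-0.25,0,0]
    - [1,0,-0.3,0.43,-0.4,0,0]
    - [1,0,-0.382,0.546,-0.5,0,0]
    - [1,0,-0.382,0.546,-0.5,0,0]
    - [1,0,-0.382,0.546,-0.5,0,0]

```text
t: 5.6
ee_pos: [0.538, -0.051, 0.1213]
orientation: [[0.104, 0.706, 0.701], [0.991, -0.135, -0.011], [0.087, 0.695, -0.713]]
ft_force: [0.6, -0.2, -1.2]
finger_gap: 0.057
grasp_force: 58.9
```

Run:
```python
from h import *
s=snap('side','side2.png')
o=get_obs();print(o['t'],o['ee_pos'],o['finger_gap'],o['grasp_force'],o['ft_force'],o['joint_positions'])
print(np.round(o['orientation'],3))
plan([((.53,-.08,.036),pose(-11,50))])
cv2.imwrite('pics/c2.png',cv2.resize(s[150:350,300:500,::-1],(600,600),interpolation=cv2.INTER_CUBIC))
```

```text
5.65 [ 0.53728207 -0.05085501  0.11968432] 0.05948773255276192 58.84276986122131 [-1.79484006  0.44056218 -2.00049801] [ -25.99926775   15.8123578   123.64220832   93.46686697   17.32628233
 -105.00269953]
[[ 0.104  0.706  0.7  ]
 [ 0.991 -0.135 -0.011]
 [ 0.087  0.695 -0.714]]
[-0.246, -0.396, 0.366] [-0.199, -0.236, -0.008]
```

View pics/c2.png

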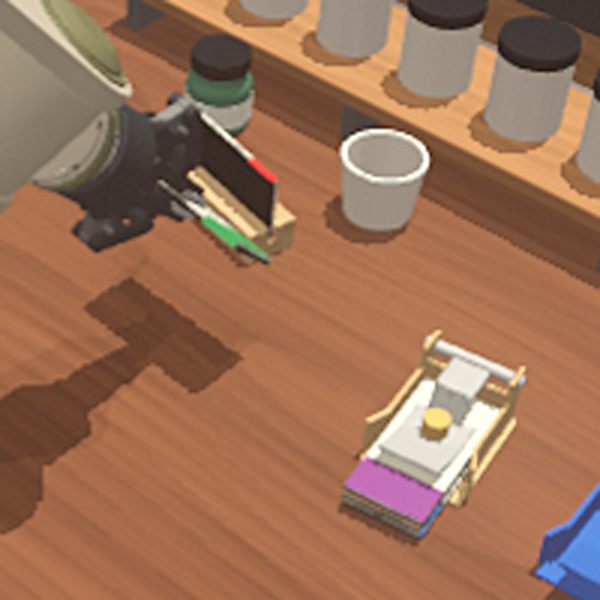

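The side crop shows the plate held with the green band to the right, and the file undisturbed. The wrist is nearly singular (j5 is 17°, j4 is 93°) because the arm plane is offset about 0.116 m. I use the arm-plane heading of -22° and a pitch of about 33°.

Run:
```python
from h import *
plan([((.53,-.10,.13),pose(-22,30)),((.53,-.10,.06),pose(-22,33)),((.53,-.10,.041),pose(-22,33))])
```

```text
[-0.324, 0.058, -0.08] [0.448, -0.455, 0.327]
[0.0, -0.233, 0.404] [-0.1, 0.0, 0.0]
[0.0, -0.069, 0.106] [0.0, 0.0, 0.0]
```

>>> play_rows:
  deltas:
    - [1,-0.324,0.058,-0.08,0.448,-0.455,0.327]
    - [1,-0.324,0.058,-0.08,0.448,-0.455,0.327]
    - [1,-0.324,0.058,-0.08,0.448,-0.455,0.327]
    - [1,-0.324,0.058,-0.08,0.448,-0.455,0.327]
    - [1,-0.324,0.058,-0.08,0.448,-0.455,0.327]
    - [1,-0.324,0.058,-0.08,0.448,-0.455,0.327]
    - [1,-0.324,0.058,-0.08,0.448,-0.455,0.327]
    - [1,-0.324,0.058,-0.08,0.448,-0.455,0.327]

```text
t: 6.45
ee_pos: [0.53, -0.1016, 0.1321]
orientation: [[0.38, 0.803, 0.46], [0.925, -0.327, -0.193], [-0.005, 0.499, -0.867]]
ft_force: [-0.9, 0.5, -1.4]
finger_gap: 0.055
grasp_force: 58.8
```

Run:
```python
from h import *
o=get_obs();print(o['ft_force'],np.round(o['joint_positions'],1))
plan([((.53,-.10,.06),pose(-22,33)),((.53,-.10,.041),pose(-22,33))])
```

```text
[-0.85074395  0.45233941 -1.41160175] [-23.5  15.4 113.1   0.9  21.6  -2. ]
[0.012, -0.243, 0.415] [-0.102, 0.013, -0.004]
[0.0, -0.069, 0.106] [0.0, 0.0, 0.0]
```

>>> play_rows:
  deltas:
    - [1,0,-0.07,0.12,0,0,0]
    - [1,0,-0.14,0.25,0,0,0]
    - [1,0,-0.22,0.38,0,0,0]
    - [1,0.005,-0.28,0.49,0,0,0]
    - [1,0.005,-0.28,0.49,0,0,0]
    - [1,0.005,-0.28,0.49,0,0,0]

```text
t: 7.05
ee_pos: [0.5305, -0.1009, 0.0473]
orientation: [[0.377, 0.803, 0.462], [0.926, -0.325, -0.19], [-0.002, 0.499, -0.866]]
ft_force: [0.0, -0.1, 0.0]
finger_gap: 0.055
grasp_force: 58.9
```

Run:
```python
from h import *
o=get_obs();print(o['ft_force'],np.round(o['joint_positions'],1))
plan([((.53,-.10,.039),pose(-22,30))])
```

```text
[ 0.0336134  -0.13689975  0.03161835] [-23.5  25.3 116.4   4.    8.3  -5.2]
[0.005, -0.033, 0.045] [-0.002, 0.005, -0.001]
```

>>> play_rows:
  deltas:
    - [1,0,-0.017,0.023,0,0,0]
    - [1,0.003,-0.033,0.045,0,0,0]
    - [1,0.003,-0.036,0.052,0,0,0]
    - [1,0.003,-0.036,0.052,0,0,0]

```text
t: 7.45
ee_pos: [0.5299, -0.101, 0.0388]
orientation: [[0.377, 0.801, 0.464], [0.926, -0.325, -0.191], [-0.002, 0.502, -0.865]]
ft_force: [-6.2, 3.5, 13.6]
finger_gap: 0.054
grasp_force: 61.3
```

The plate's lower edge is in contact with the counter. I release gradually so the plate leans back onto the lower finger.

>>> play_rows:
  deltas:
    - [0.9,0,0,-0.005,0,0,0]
    - [0.8,0,0,-0.005,0,0,0]
    - [0.7,0,0,-0.005,0,0,0]
    - [0.6,0,0,-0.005,0,0,0]
    - [0.5,0,0,-0.005,0,0,0]
    - [0.3,0,0,-0.005,0,0,0]
    - [0.1,0,0,-0.005,0,0,0]
    - [0,0,0,-0.005,0,0,0]
    - [0,0,0,-0.005,0,0,0]
    - [0,0,0,-0.005,0,0,0]

```text
t: 8.45
ee_pos: [0.5287, -0.1007, 0.0378]
orientation: [[0.377, 0.803, 0.461], [0.926, -0.326, -0.19], [-0.002, 0.499, -0.867]]
ft_force: [-0.5, -0.5, -0.6]
finger_gap: 0.999
grasp_force: 0.0
```

Run:
```python
from h import *
s=snap('side','side3.png')
o=get_obs();print(o['t'],o['ee_pos'],o['finger_gap'],o['ft_force'])
cv2.imwrite('pics/c3.png',cv2.resize(s[150:350,270:470,::-1],(600,600),interpolation=cv2.INTER_CUBIC))
```

```text
8.5 [ 0.52875711 -0.10068049  0.03787693] 1.0009827611570314 [ 0.15944789 -0.18213167 -0.41085246]
```

View pics/c3.png

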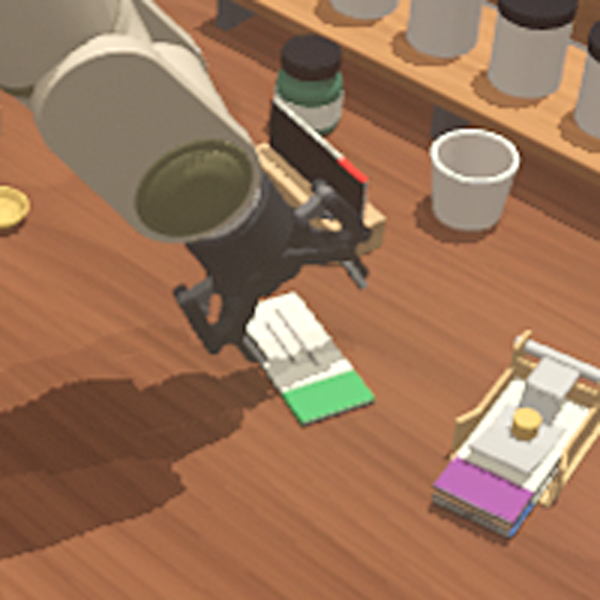

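The plate is now face up with the green end toward the lower right, around full-frame pixel (375,280). I retreat along the tool axis, then measure.

>>> play_rows:
  deltas:
    - [0,0,0,-0.08,0,0,0]
    - [0,0,0,-0.2,0,0,0]
    - [0,0,0,-0.4,0,0,0]
    - [0,0,0,-0.65,0,0,0]
    - [0,0,0,-0.9,0,0,0]
    - [0,0,0,-1,0,0,0]

```text
t: 9.1
ee_pos: [0.4591, -0.0718, 0.1705]
orientation: [[0.377, 0.802, 0.464], [0.926, -0.325, -0.191], [-0.002, 0.502, -0.865]]
ft_force: [0.2, -0.1, 0.1]
finger_gap: 0.998
grasp_force: 0.0
```

```bash
cat > m.py <<'E'
from h import *
def green(n,im,z=.006,x0=.42,y0=-.25,N=220):
    g=np.arange(N)*.001
    px=np.array([[proj(n,(x0+x,y0+y,z)) for y in g] for x in g],np.float32)
    w=cv2.remap(np.ascontiguousarray(im),px[...,0],px[...,1],cv2.INTER_CUBIC)
    h=cv2.cvtColor(w,cv2.COLOR_RGB2HSV);out=[]
    for m in ((h[...,0]>45)&(h[...,0]<85)&(h[...,1]>110), (h[...,1]<70)&(h[...,2]>130)|(h[...,0]>45)&(h[...,0]<85)&(h[...,1]>110)):
        m=cv2.morphologyEx(m.astype(np.uint8),cv2.MORPH_OPEN,np.ones((5,5)))
        cs=cv2.findContours(m,0,1)[0]
        if not cs: print('none');continue
        r=cv2.minAreaRect(max(cs,key=cv2.contourArea));print(n,'c',(round(x0+r[0][1]/1e3,4),round(y0+r[0][0]/1e3,4)),'size',np.round(r[1],1),'corners',[(round(x0+q[1]/1e3,4),round(y0+q[0]/1e3,4)) for q in cv2.boxPoints(r)])
E
python3 - <<'E'
from m import *
o=get_obs();print(o['t'],o['ee_pos'])
for n in('top','side'): green(n,snap(n,n+'4.png'))
E
```

```text
9.1 [ 0.45914602 -0.07184581  0.17052763]
top c (0.5003, -0.1431) size [31.6 62.8] corners [(np.float32(0.5236), np.float32(-0.1694)), (np.float32(0.4653), np.float32(-0.1461)), (np.float32(0.4771), np.float32(-0.1168)), (np.float32(0.5353), np.float32(-0.1401))]
top c (0.535, -0.0575) size [50.8 65.8] corners [(np.float32(0.556), np.float32(-0.0935)), (np.float32(0.495), np.float32(-0.0687)), (np.float32(0.5141), np.float32(-0.0216)), (np.float32(0.5751), np.float32(-0.0464))]
side c (0.5011, -0.1404) size [29.6 60.4] corners [(np.float32(0.5238), np.float32(-0.1652)), (np.float32(0.4676), np.float32(-0.1431)), (np.float32(0.4784), np.float32(-0.1156)), (np.float32(0.5347), np.float32(-0.1377))]
side c (0.5265, -0.0799) size [98.8 63.8] corners [(np.float32(0.5374), np.float32(-0.1377)), (np.float32(0.4783), np.float32(-0.1137)), (np.float32(0.5155), np.float32(-0.0222)), (np.float32(0.5746), np.float32(-0.0462))]
```

The plate lies flat. The band centre is (0.5007, -0.1418), yaw -22°, and the sizes fit (130 x 60 mm). Next I regrasp from above at the band, across the long edges.

Run:
```python
from h import *
plan([((.5005,-.1418,.14),pose(-22)),((.5005,-.1418,.02),pose(-22))])
```

```text
[-0.327, 0.268, 0.387] [1.005, 0.006, -0.004]
[0.0, 0.0, 0.8] [0.0, 0.0, 0.0]
```

>>> play_rows:
  deltas:
    - [0.18,-0.08,0.06,0.05,0.28,0,0]
    - [0.18,-0.16,0.13,0.15,0.56,0,0]
    - [0.18,-0.25,0.2,0.28,0.8,0,0]
    - [0.18,-0.327,0.268,0.387,1,0.006,-0.004]
    - [0.18,-0.327,0.268,0.387,1,0.006,-0.004]
    - [0.18,-0.327,0.268,0.387,1,0.006,-0.004]

```text
t: 9.8
ee_pos: [0.5, -0.1418, 0.1357]
orientation: [[0.375, 0.927, -0.003], [0.927, -0.375, 0.002], [0.001, -0.004, -1.0]]
ft_force: [-0.4, 0.5, -0.4]
finger_gap: 0.818
grasp_force: 0.0
```

Run:
```python
from h import *
o=get_obs();print(o['t'],o['ee_pos'],o['finger_gap'],o['ft_force'],np.round(o['joint_positions'],1))
plan([((.5005,-.1418,.02),pose(-22))])
```

```text
9.8 [ 0.49998156 -0.14184487  0.13568082] 0.8184909680123141 [-0.40893489  0.50129615 -0.39371393] [-28.8  23.5  94.5   0.   62.2  -6.7]
[0.001, 0.006, 0.771] [-0.007, -0.001, -0.001]
```

>>> play_rows:
  deltas:
    - [0.18,0,0.003,0.2,-0.005,0,0]
    - [0.18,0.001,0.005,0.45,-0.007,0,0]
    - [0.18,0.001,0.005,0.65,-0.007,0,0]
    - [0.18,0.001,0.005,0.76,-0.007,0,0]
    - [0.18,0.001,0.005,0.8,-0.007,0,0]
    - [0.18,0.001,0.005,0.8,-0.007,0,0]

```text
t: 10.4
ee_pos: [0.5003, -0.1413, 0.0176]
orientation: [[0.374, 0.927, 0.002], [0.927, -0.374, -0.0], [0.0, 0.002, -1.0]]
ft_force: [-0.5, -0.2, 0.4]
finger_gap: 0.823
grasp_force: 0.0
```

Run:
```python
from m import *
o=get_obs();print(o['t'],o['ee_pos'],o['finger_gap'],o['ft_force'])
s=snap('side','side5.png');green('side',s)
cv2.imwrite('pics/c5.png',cv2.resize(s[220:320,320:440,::-1],(720,600),interpolation=cv2.INTER_CUBIC))
```

```text
10.4 [ 0.50032563 -0.14125385  0.01761824] 0.8232265188280357 [-0.53316274 -0.2284733   0.38533768]
side c (0.484, -0.137) size [28. 32.] corners [(np.float32(0.47), np.float32(-0.153)), (np.float32(0.47), np.float32(-0.121)), (np.float32(0.498), np.float32(-0.121)), (np.float32(0.498), np.float32(-0.153))]
side c (0.5126, -0.123) size [94.1 42.2] corners [(np.float32(0.4787), np.float32(-0.1619)), (np.float32(0.461), np.float32(-0.1236)), (np.float32(0.5465), np.float32(-0.0841)), (np.float32(0.5642), np.float32(-0.1224))]
```

View pics/c5.png

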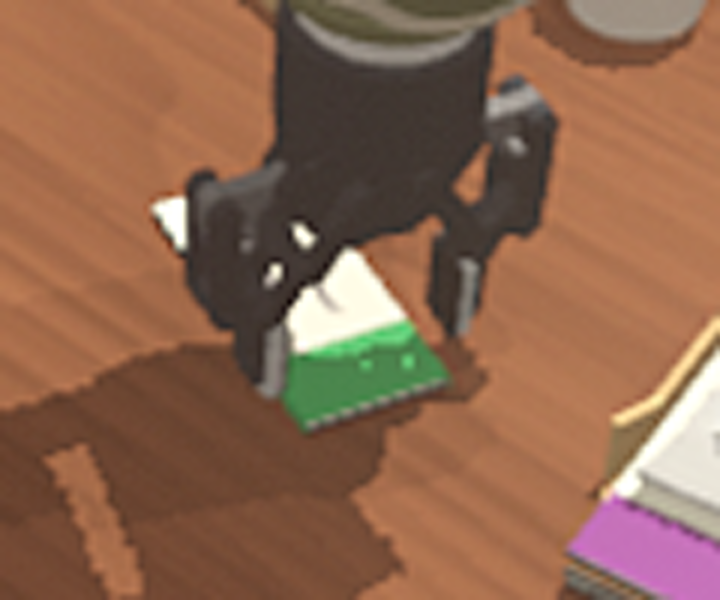

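The crop shows the fingers straddling the green band, with the tips above the counter. I descend to feel for the counter.

>>> play_rows:
  deltas:
    - [0.18,0,0,0.03,0,0,0]
    - [0.18,0,0,0.05,0,0,0]
    - [0.18,0,0,0.065,0,0,0]
    - [0.18,0,0,0.075,0,0,0]

```text
t: 10.85
ee_pos: [0.5007, -0.1418, 0.0064]
orientation: [[0.375, 0.927, 0.002], [0.927, -0.375, -0.001], [0.0, 0.002, -1.0]]
ft_force: [0.4, -0.6, 0.3]
finger_gap: 0.82
grasp_force: 0.0
```

>>> play_rows:
  deltas:
    - [0.18,0,0,0.008,0,0,0]
    - [0.18,0,0,0.016,0,0,0]
    - [0.18,0,0,0.016,0,0,0]

```text
t: 11.15
ee_pos: [0.5007, -0.1418, 0.0039]
orientation: [[0.375, 0.927, 0.002], [0.927, -0.375, -0.0], [0.0, 0.002, -1.0]]
ft_force: [-0.5, -0.6, -0.5]
finger_gap: 0.82
grasp_force: 0.0
```

>>> play_rows:
  deltas:
    - [0.18,0,0,0.008,0,0,0]
    - [0.18,0,0,0.014,0,0,0]
    - [0.18,0,0,0.014,0,0,0]

```text
t: 11.45
ee_pos: [0.5007, -0.1418, 0.0018]
orientation: [[0.375, 0.927, 0.002], [0.927, -0.375, -0.0], [0.0, 0.002, -1.0]]
ft_force: [0.3, -0.6, -0.5]
finger_gap: 0.818
grasp_force: 0.0
```

>>> play_rows:
  deltas:
    - [0.18,0,0,0.007,0,0,0]
    - [0.18,0,0,0.007,0,0,0]

```text
t: 11.65
ee_pos: [0.5007, -0.1418, 0.0008]
orientation: [[0.375, 0.927, 0.002], [0.927, -0.375, -0.0], [0.0, 0.002, -1.0]]
ft_force: [-0.5, 0.5, -0.0]
finger_gap: 0.817
grasp_force: 0.0
```

>>> play_rows:
  deltas:
    - [0.18,0,0,0.007,0,0,0]
    - [0.18,0,0,0.007,0,0,0]

```text
t: 11.85
ee_pos: [0.5008, -0.1418, 0.0003]
orientation: [[0.375, 0.927, 0.002], [0.927, -0.375, -0.001], [0.0, 0.002, -1.0]]
ft_force: [-1.6, 0.7, 6.7]
finger_gap: 0.819
grasp_force: 3.6
```

>>> play_rows:
  deltas:
    - [0.18,0,0,0.007,0,0,0]
    - [0.18,0,0,0.007,0,0,0]

```text
t: 12.05
ee_pos: [0.5008, -0.1418, 0.0002]
orientation: [[0.375, 0.927, 0.002], [0.927, -0.375, -0.001], [0.0, 0.002, -1.0]]
ft_force: [-5.1, 1.2, 19.1]
finger_gap: 0.821
grasp_force: 9.6
```

Contact is at TCP z of about 0.4 mm, as the finger model predicts. I raise to about 4.3 mm so the tips end about 1.5 mm up after closing, then close.

>>> play_rows:
  deltas:
    - [0.18,0,0,-0.037,0,0,0]
    - [0.18,0,0,-0.037,0,0,0]
    - [0.25,0,0,-0.037,0,0,0]
    - [0.3,0,0,-0.037,0,0,0]
    - [0.4,0,0,-0.037,0,0,0]
    - [1,0,0,-0.037,0,0,0]
    - [1,0,0,-0.037,0,0,0]
    - [1,0,0,-0.037,0,0,0]

```text
t: 12.85
ee_pos: [0.5007, -0.1418, 0.0048]
orientation: [[0.375, 0.927, 0.002], [0.927, -0.375, -0.001], [0.0, 0.002, -1.0]]
ft_force: [-2.5, 1.7, 11.1]
finger_gap: 0.674
grasp_force: 62.3
```

>>> play_rows:
  deltas:
    - [1,0,0,-0.05,0,0,0]
    - [1,0,0,-0.2,0,0,0]
    - [1,0,0,-0.4,0,0,0]
    - [1,0,0,-0.6,0,0,0]
    - [1,0,0,-0.65,0,0,0]
    - [1,0,0,-0.65,0,0,0]

```text
t: 13.45
ee_pos: [0.5008, -0.1419, 0.1025]
orientation: [[0.375, 0.927, 0.004], [0.927, -0.375, -0.001], [0.0, 0.004, -1.0]]
ft_force: [-0.2, -0.4, -0.6]
finger_gap: 0.676
grasp_force: 64.2
```

Run:
```python
from h import *
o=get_obs();print(o['t'],o['ee_pos'],o['finger_gap'],o['grasp_force'],o['ft_force'],o['ft_torque'])
B=np.array([.4933,-.2866]);x=np.array([np.cos(np.radians(9.3)),np.sin(np.radians(9.3))])
Q=B-.14*x;s=np.array(o['ee_pos'])
f=lambda k:np.r_[s[:2]+(Q-s[:2])*k,.1]
plan([(f(.5),pose(-51.4)),(f(1),pose(-80.7)),(np.r_[Q,.05],pose(-80.7))])
```

```text
13.45 [ 0.50079591 -0.14186712  0.1024755 ] 0.6760517395807535 64.2208743095398 [-0.19126963 -0.41569119 -0.56641946] [-0.00085814  0.04057825  0.02502142]
[-0.699, -0.241, 0.016] [0.007, -0.002, 0.98]
[-0.727, 0.133, 0.0] [0.0, 0.0, 0.977]
[0.0, 0.0, 0.333] [0.0, 0.0, 0.0]
```

>>> play_rows:
  deltas:
    - [1,-0.17,-0.06,0.01,0,0,0.2]
    - [1,-0.35,-0.12,0.016,0,0,0.45]
    - [1,-0.53,-0.18,0.016,0.007,0,0.7]
    - [1,-0.699,-0.241,0.016,0.007,-0.002,0.98]
    - [1,-0.699,-0.241,0.016,0.007,-0.002,0.98]

```text
t: 13.95
ee_pos: [0.4257, -0.2267, 0.0978]
orientation: [[0.786, 0.619, -0.004], [0.619, -0.786, 0.002], [-0.002, -0.004, -1.0]]
ft_force: [0.2, 0.4, -0.0]
finger_gap: 0.672
grasp_force: 64.2
```

>>> play_rows:
  deltas:
    - [1,-0.18,0.03,0,0,0,0.24]
    - [1,-0.36,0.066,0,0,0,0.48]
    - [1,-0.55,0.1,0,0,0,0.73]
    - [1,-0.727,0.133,0,0,0,0.977]
    - [1,-0.727,0.133,0,0,0,0.977]
    - [1,-0.727,0.133,0,0,0,0.977]

```text
t: 14.55
ee_pos: [0.3548, -0.3084, 0.0984]
orientation: [[0.987, 0.163, -0.002], [0.163, -0.987, 0.003], [-0.002, -0.003, -1.0]]
ft_force: [0.5, -0.3, -1.3]
finger_gap: 0.675
grasp_force: 64.2
```

>>> play_rows:
  deltas:
    - [1,0,0,0.15,0,0,0]
    - [1,0,0,0.3,0,0,0]
    - [1,0,0,0.36,0,0,0]
    - [1,0,0,0.36,0,0,0]

```text
t: 14.95
ee_pos: [0.3549, -0.3077, 0.0443]
orientation: [[0.987, 0.164, -0.003], [0.164, -0.987, 0.003], [-0.002, -0.004, -1.0]]
ft_force: [-0.2, -0.9, -0.1]
finger_gap: 0.666
grasp_force: 64.2
```

Run:
```python
from m import *
o=get_obs();print(o['t'],o['ee_pos'],np.round(o['orientation'],3),o['finger_gap'],np.round(o['joint_positions'],1))
s=snap('side','side6.png');t=snap('top','top6.png')
cv2.imwrite('pics/c6.png',np.hstack([cv2.resize(s[240:400,320:480,::-1],(400,400),interpolation=cv2.INTER_CUBIC),cv2.resize(t[160:300,370:510,::-1],(400,400),interpolation=cv2.INTER_CUBIC)]))
```

```text
14.95 [ 0.35494468 -0.30772699  0.0443184 ] [[ 0.987  0.164 -0.003]
 [ 0.164 -0.987  0.003]
 [-0.002 -0.004 -1.   ]] 0.6660057956746636 [-5.520e+01  2.650e+01  1.072e+02 -1.000e-01  4.660e+01  2.540e+01]
```

View pics/c6.png

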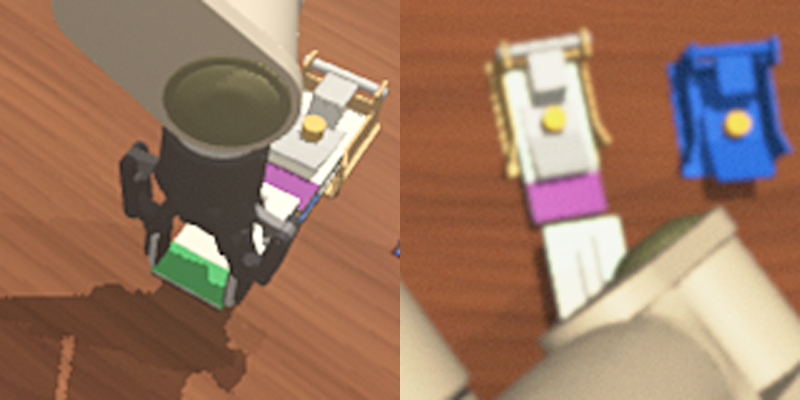

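The top crop shows the plate's leading edge from crop (543,225) to (622,215), just in front of the purple end and roughly aligned. I check the numbers in the file frame.

Run:
```python
from h import *
a=np.radians(9.3);x=np.array([np.cos(a),np.sin(a)]);y=np.array([-x[1],x[0]])
B=np.array([.4933,-.2866]);O=B+.113*x
im=cv2.imread('pics/top6.png')
g=np.arange(-110,50)*.001
# rectified in file frame, at z=.0455 (plate) and .022 (pile): rows x from -.19..., cols y
for z,x0,nm in((.0455,-.19,'plate'),(.022,-.14,'pile')):
    X=x0+np.arange(0,100)*.0005;Y=np.arange(-100,100)*.0005
    px=np.array([[proj('top',np.r_[O+q*x+r*y,z]) for r in Y] for q in X],np.float32)
    w=cv2.remap(im,px[...,0],px[...,1],cv2.INTER_CUBIC).astype(float)
    s=w[...,1] if nm=='plate' else w[...,0]   # green ch: white vs wood; blue: purple vs wood
    for i in range(0,100,10):
        q=s[i]>(s[i].max()+np.percentile(s[i],5))/2
        k=np.flatnonzero(q); print(nm,round(X[i]*1e3),round(s[i].max()),(Y[k[0]]*1e3,Y[k[-1]]*1e3))
```

```text
plate -190 246 (np.float64(-50.0), np.float64(31.0))
plate -185 248 (np.float64(-50.0), np.float64(31.5))
plate -180 249 (np.float64(-21.5), np.float64(31.0))
plate -175 249 (np.float64(-26.000000000000004), np.float64(31.5))
plate -170 249 (np.float64(-31.5), np.float64(31.0))
plate -165 250 (np.float64(-32.5), np.float64(31.5))
plate -160 249 (np.float64(-33.0), np.float64(31.0))
plate -155 250 (np.float64(-32.5), np.float64(31.0))
plate -150 249 (np.float64(-32.5), np.float64(31.0))
plate -145 250 (np.float64(-32.5), np.float64(31.0))
pile -140 243 (np.float64(-39.5), np.float64(24.5))
pile -135 192 (np.float64(-38.5), np.float64(24.0))
pile -130 130 (np.float64(-30.0), np.float64(30.0))
pile -125 201 (np.float64(-31.5), np.float64(30.0))
pile -120 203 (np.float64(-31.5), np.float64(30.5))
pile -115 204 (np.float64(-31.5), np.float64(30.5))
pile -110 203 (np.float64(-31.5), np.float64(30.5))
pile -105 203 (np.float64(-31.0), np.float64(30.5))
pile -100 193 (np.float64(-31.5), np.float64(30.5))
pile -95 214 (np.float64(-31.0), np.float64(31.5))
```

The plate is aligned within about 0.3 mm laterally and the yaw matches. I lower to just above pile level, then slide in.

>>> play_rows:
  deltas:
    - [1,0,0,0.05,0,0,0]
    - [1,0,0,0.1,0,0,0]
    - [1,0,0,0.1,0,0,0]

```text
t: 15.35
ee_pos: [0.3545, -0.3085, 0.0296]
orientation: [[0.987, 0.161, -0.002], [0.161, -0.987, 0.002], [-0.002, -0.002, -1.0]]
ft_force: [0.3, 0.6, -1.2]
finger_gap: 0.676
grasp_force: 64.2
```

>>> play_rows:
  deltas:
    - [1,0.05,0,0,0,0,0]
    - [1,0.1,0,0,0,0,0]
    - [1,0.15,0,0,0,0,0]
    - [1,0.2,0,0,0,0,0]
    - [1,0.25,0,0,0,0,0]
    - [1,0.25,0,0,0,0,0]

```text
t: 15.95
ee_pos: [0.3927, -0.3027, 0.0303]
orientation: [[0.987, 0.162, -0.001], [0.162, -0.987, 0.0], [-0.001, -0.001, -1.0]]
ft_force: [0.0, 0.2, 0.3]
finger_gap: 0.671
grasp_force: 64.2
```

>>> play_rows:
  deltas:
    - [1,0.03,0,0.012,0,0,0]
    - [1,0.08,0,0.012,0,0,0]
    - [1,0.13,0,0.012,0,0,0]
    - [1,0.18,0,0.012,0,0,0]
    - [1,0.23,0,0.012,0,0,0]
    - [1,0.28,0,0.012,0,0,0]
    - [1,0.28,0,0.012,0,0,0]

```text
t: 16.65
ee_pos: [0.4343, -0.296, 0.0285]
orientation: [[0.987, 0.162, -0.001], [0.162, -0.987, 0.0], [-0.001, -0.001, -1.0]]
ft_force: [0.2, -0.0, -0.8]
finger_gap: 0.672
grasp_force: 64.2
```

Run:
```python
from m import *
o=get_obs();print(o['t'],o['ee_pos'],o['ft_force'],o['ft_torque'])
B=np.array([.4933,-.2866]);a=np.radians(9.3);d=B-np.array(o['ee_pos'])[:2];print('left',d@[np.cos(a),np.sin(a)],d@[-np.sin(a),np.cos(a)])
s=snap('side','side7.png');t=snap('top','top7.png')
cv2.imwrite('pics/c7.png',np.hstack([cv2.resize(s[240:360,370:490,::-1],(400,400),interpolation=cv2.INTER_CUBIC),cv2.resize(t[150:270,370:490,::-1],(400,400),interpolation=cv2.INTER_CUBIC)]))
```

```text
16.65 [ 0.43427904 -0.29596623  0.02846507] [ 0.16846933 -0.00140335 -0.79784903] [ 0.00438082 -0.07766498 -0.00078418]
left 0.05975878780615669 -0.0002948925412491651
```

View pics/c7.png

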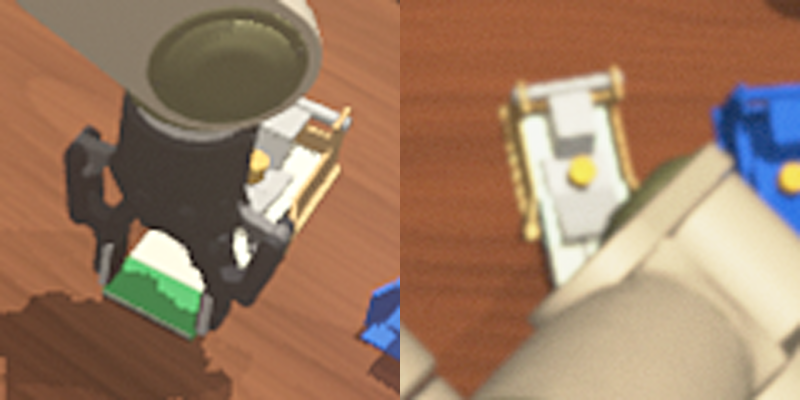

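The plate's leading end is now under the lip, which lies over the white plate at crop (590,220). I continue pushing.

>>> play_rows:
  deltas:
    - [1,0.04,0,0,0,0,0]
    - [1,0.08,0,0,0,0,0]
    - [1,0.12,0,0,0,0,0]
    - [1,0.16,0,0,0,0,0]
    - [1,0.16,0,0,0,0,0]

```text
t: 17.25
ee_pos: [0.4579, -0.2921, 0.0284]
orientation: [[0.987, 0.162, -0.001], [0.162, -0.987, 0.0], [-0.0, -0.001, -1.0]]
ft_force: [1.5, 0.1, -0.3]
finger_gap: 0.676
grasp_force: 64.2
```

>>> play_rows:
  deltas:
    - [1,0.04,0,0,0,0,0]
    - [1,0.08,0,0,0,0,0]
    - [1,0.12,0,0,0,0,0]
    - [1,0.16,0,0,0,0,0]
    - [1,0.16,0,0,0,0,0]

```text
t: 17.75
ee_pos: [0.4816, -0.2883, 0.0284]
orientation: [[0.987, 0.162, -0.0], [0.162, -0.987, 0.0], [-0.0, -0.0, -1.0]]
ft_force: [1.1, 0.2, -1.1]
finger_gap: 0.672
grasp_force: 64.2
```

Run:
```python
from h import *
o=get_obs();print(o['t'],o['ee_pos'],o['ft_force'],o['ft_torque'])
B=np.array([.4933,-.2866]);a=np.radians(9.3);d=B-np.array(o['ee_pos'])[:2];print('left',d@[np.cos(a),np.sin(a)],d@[-np.sin(a),np.cos(a)])
```

```text
17.75 [ 0.48163436 -0.2882559   0.02844683] [ 1.07694531  0.22736692 -1.09801095] [ 0.00384686 -0.08959765  0.01687701]
left 0.011779904705555554 -0.0002510751044144108
```

>>> play_rows:
  deltas:
    - [1,0.02,0,0.003,0,0,0]
    - [1,0.04,0,0.006,0,0,0]
    - [1,0.055,0,0.006,0,0,0]
    - [1,0.055,0,0.006,0,0,0]

```text
t: 18.15
ee_pos: [0.4891, -0.287, 0.0275]
orientation: [[0.987, 0.161, -0.001], [0.161, -0.987, 0.001], [-0.001, -0.001, -1.0]]
ft_force: [0.1, 0.4, -0.3]
finger_gap: 0.671
grasp_force: 64.2
```

>>> play_rows:
  deltas:
    - [1,0.01,0,0,0,0,0]
    - [1,0.01,0,0,0,0,0]

```text
t: 18.35
ee_pos: [0.4904, -0.2868, 0.0275]
orientation: [[0.987, 0.161, -0.001], [0.161, -0.987, 0.001], [-0.001, -0.001, -1.0]]
ft_force: [-1.6, 0.7, -0.7]
finger_gap: 0.675
grasp_force: 64.2
```

>>> play_rows:
  deltas:
    - [1,0.01,0,0,0,0,0]
    - [1,0.01,0,0,0,0,0]

```text
t: 18.55
ee_pos: [0.4919, -0.2866, 0.0275]
orientation: [[0.987, 0.161, -0.001], [0.161, -0.987, 0.001], [-0.001, -0.001, -1.0]]
ft_force: [-1.3, 0.4, -1.0]
finger_gap: 0.674
grasp_force: 64.2
```

>>> play_rows:
  deltas:
    - [1,0.007,0,0,0,0,0]
    - [1,0.007,0,0,0,0,0]

```text
t: 18.75
ee_pos: [0.4929, -0.2864, 0.0275]
orientation: [[0.987, 0.161, -0.001], [0.161, -0.987, 0.001], [-0.001, -0.001, -1.0]]
ft_force: [-1.3, -0.3, -0.6]
finger_gap: 0.676
grasp_force: 64.2
```

>>> play_rows:
  deltas:
    - [1,0.007,0,0,0,0,0]
    - [1,0.007,0,0,0,0,0]

```text
t: 18.95
ee_pos: [0.4939, -0.2862, 0.0275]
orientation: [[0.987, 0.161, -0.001], [0.161, -0.987, 0.001], [-0.001, -0.001, -1.0]]
ft_force: [-1.8, 0.3, -2.0]
finger_gap: 0.676
grasp_force: 64.2
```

>>> play_rows:
  deltas:
    - [1,0.007,0,0,0,0,0]
    - [1,0.007,0,0,0,0,0]

```text
t: 19.15
ee_pos: [0.4941, -0.2862, 0.0272]
orientation: [[0.987, 0.162, -0.004], [0.162, -0.987, 0.001], [-0.003, -0.002, -1.0]]
ft_force: [-6.3, -2.0, -0.5]
finger_gap: 0.677
grasp_force: 64.2
```

>>> play_rows:
  deltas:
    - [1,0.007,0,0,0,0,0]
    - [1,0.007,0,0,0,0,0]

```text
t: 19.35
ee_pos: [0.4942, -0.2862, 0.027]
orientation: [[0.987, 0.162, -0.006], [0.162, -0.987, 0.001], [-0.005, -0.002, -1.0]]
ft_force: [-11.1, -3.2, 0.7]
finger_gap: 0.677
grasp_force: 64.4
```

The plate is home: contact force 11 N at the expected position. I release gently, lift, and inspect.

>>> play_rows:
  deltas:
    - [1,-0.005,0,0.003,0,0,0]
    - [0.3,-0.005,0,0.003,0,0,0]
    - [0.25,-0.005,0,0.003,0,0,0]
    - [0.15,-0.005,0,0.003,0,0,0]
    - [0.1,-0.005,0,0.003,0,0,0]
    - [0.1,-0.005,0,0.003,0,0,0]

```text
t: 19.95
ee_pos: [0.4954, -0.286, 0.0271]
orientation: [[0.987, 0.161, -0.001], [0.161, -0.987, 0.001], [-0.001, -0.001, -1.0]]
ft_force: [0.5, -0.3, -0.3]
finger_gap: 0.899
grasp_force: 0.0
```

>>> play_rows:
  deltas:
    - [0.1,0,0,-0.05,0,0,0]
    - [0.1,0,0,-0.2,0,0,0]
    - [0.1,0,0,-0.45,0,0,0]
    - [0.1,-0.1,0,-0.7,0,0,0]
    - [0.1,-0.4,0,-0.9,0,0,0]
    - [0.1,-0.7,0,-1,0,0,0]
    - [0.1,-0.9,0,-1,0,0,0]
    - [0.1,-0.9,0,-1,0,0,0]

```text
t: 20.75
ee_pos: [0.3599, -0.3085, 0.1785]
orientation: [[0.987, 0.158, -0.001], [0.158, -0.987, -0.001], [-0.001, 0.001, -1.0]]
ft_force: [0.4, -0.7, 0.3]
finger_gap: 0.901
grasp_force: 0.0
```

Run:
```python
from m import *
o=get_obs();print(o['t'],o['ee_pos'],o['finger_gap'],o['ft_force'])
s=snap('side','side8.png');t=snap('top','top8.png')
for n,im in(('side',s),('top',t)): green(n,im,.028,.45,-.36,200)
cv2.imwrite('pics/c8.png',np.hstack([cv2.resize(s[240:340,390:490,::-1],(400,400),interpolation=cv2.INTER_CUBIC),cv2.resize(t[150:250,370:470,::-1],(400,400),interpolation=cv2.INTER_CUBIC)]))
```

```text
20.75 [ 0.35986575 -0.30846953  0.17851861] 0.9012024792921957 [ 0.36168186 -0.66615206  0.27275927]
side c (0.4974, -0.3013) size [30.4 31.9] corners [(np.float32(0.4849), np.float32(-0.3194)), (np.float32(0.4799), np.float32(-0.288)), (np.float32(0.5099), np.float32(-0.2832)), (np.float32(0.5148), np.float32(-0.3147))]
side c (0.5785, -0.2761) size [142.4  62.8] corners [(np.float32(0.5218), np.float32(-0.3294)), (np.float32(0.5009), np.float32(-0.2702)), (np.float32(0.6352), np.float32(-0.2228)), (np.float32(0.6561), np.float32(-0.282))]
top c (0.4938, -0.286) size [32.4 63.8] corners [(np.float32(0.4823), np.float32(-0.3198)), (np.float32(0.4732), np.float32(-0.2567)), (np.float32(0.5053), np.float32(-0.2521)), (np.float32(0.5143), np.float32(-0.3152))]
top c (0.5693, -0.2755) size [119.8  66.9] corners [(np.float32(0.5138), np.float32(-0.3159)), (np.float32(0.5059), np.float32(-0.2494)), (np.float32(0.6248), np.float32(-0.2352)), (np.float32(0.6328), np.float32(-0.3017))]
```

View pics/c8.png

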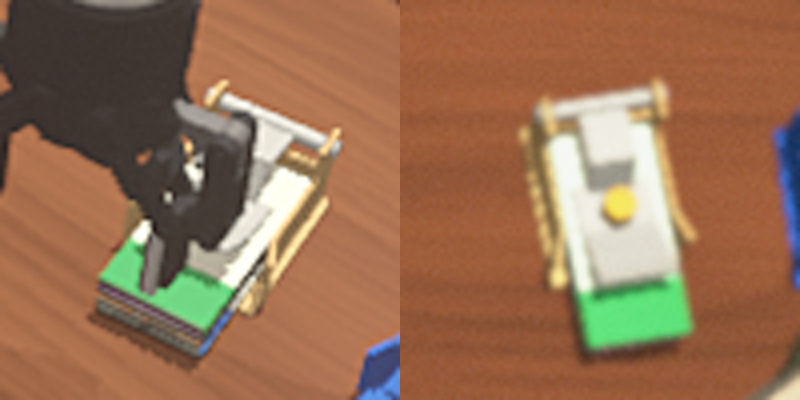

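The green plate sits on top of the pile with its front flush with the filed plates. The band centre is (0.494, -0.286), the home position, with the arm resting on it and the robot clear. Handing in.

```bash
python3 -c "
from h import *
print(ticket.finish_job())"
```

```text
the job is handed in; nothing more can be done
None
```

The green plate was laid face up on the counter, then filed face up on top of the pile, home against the back stop with its green end out front and the arm resting on it; the job is handed in (about 21 s of the 61 s), result not shown.

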